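Cover the mixed dye with a lid from the spring dispenser

TASK

Cover the plastic cup of mixed dye so that it does not dry out: thumb the top lid forward out of the spring-loaded lid dispenser, draw that one lid out by its tab so that the next one springs up into its place, and lay it gently and flat over the cup so that the mouth is fully closed. Leave the cup standing where it is, the other lids in the dispenser, and the thread cone, the brush and the two pegs undisturbed.

Things in the scene. Friction and masses are not known exactly. Their poses are not given: they have to be found in the camera images.
- dispenser: Plywood lid dispenser, fixed: 166 long (x), 111 wide, 59.5 mm high, open on top between two side rails. Origin: on the table under the centre of the lid stack; x to the back, exit at -x (robot's side), z up. A sprung follower presses 4 stacked lids up under the rails with about 4 N. Pushing the top lid forward takes a few newtons; when it has gone the next springs up 8 mm.
- thumb_rest (a point): Centre of the flat thumb rest behind the stack, on its top face at z = 49.5 mm, 66 mm behind (+x) the dispenser's origin. The rest runs from x = 43 to 92, y = -49 to 49 in the dispenser's frame. It is 1 mm above the underside of the top lid, 7 mm below its top: a fingertip sliding forward just above it meets only the top lid's back edge (at x = 42 when home).
- hood (a point): Centre, on top (z = 59.5 mm), of the 3 mm metal hood bridging the front end from x = -73.5 to -43 in the dispenser's frame, level with the rails; it hides the tabs. Between the rails the top is open for 68 mm (y = -34 to 34) from the hood to the back.
- exit (a point): Centre of the exit slot, x = -73.5 mm in the dispenser's frame, on top of the front wall at z = 47 mm; hood underside z = 56.5. One lid at a time slides out forward (-x); the wall stops the lids below. A lid moved 45 mm is still held level with its tab free in front; beyond about 75 mm, unheld, it may fall. After 116 mm it is clear of the hood.
- lid_1: Top lid at the start, the one to use: flat white plastic, 84 x 84 x 8 mm, 40 g, with a tab 24 mm wide (y) from x = -42 to -66 in its frame. Origin: centre of the square's underside; z up, tab to -x. At home it is turned like the dispenser, origin 48 mm above the dispenser's.
- lid_2: The second lid, same shape; origin 40 mm above the dispenser's at the start, 48 mm when it has sprung up under the rails.
- lid_3: The third lid, same shape; origin 32 mm above the dispenser's at the start.
- lid_4: The fourth lid, same shape; origin 24 mm above the dispenser's at the start.
- cup: Thin clear plastic mixing cup with a little pink dye in its bottom, loose, about 0.16 kg, tapered: 70 mm across the rim, 81 high, straight plain rim, no handle. Origin: centre of its underside; z up.
- cup_rim (a point): Centre of the cup's mouth, at the level of the rim, 81 mm above its underside.
- thread: Cone of undyed binding thread, 60 mm across and 82 high, loose, a bystander that stands on the other side of the dispenser from the cup. Origin: centre of its underside; z up.
- dye_brush: Flat dye brush, wooden handle, 200 x 26 x 12 mm, loose, lying on the table; a bystander.
- pegs_1: Wooden clothes peg, 72 x 15 x 12 mm, loose, lying on the table; a bystander.
- pegs_2: Clothes peg, 72 x 15 x 12 mm, loose, lying on the table; a bystander.

How it is judged:
On the way, in this order (a step that is already met when the one before it is completed fails the run):
1. the top lid has been pushed at least 30 mm forward, still level under the rails, and the second lid has stayed behind (x of lid_1 in the frame of dispenser between -0.112 and -0.03 m and angle between lid_1's own z axis and vertical below 0.12 rad and x of lid_2 in the frame of dispenser above -0.008 m), for 0.1 s.
2. the lid has been drawn clear and the second lid has sprung up under the rails (horizontal distance between lid_1 and dispenser above 0.112 m and z of lid_2 in the frame of dispenser above 0.0455 m and x of lid_2 in the frame of dispenser above -0.008 m), for 0.1 s.
At the end, for the whole second after the job is handed in: Lid 1 lies flat (0.06 rad), at rest, on the cup rim, centred within 9 mm; the cup stands upright within 30 mm of its start; lid 2 has sprung up under the rails, lids 3 and 4 follow below it, all within 10 mm of their place lengthwise (horizontal distance between lid_1 and cup_rim below 0.009 m and z of lid_1 in the frame of cup_rim between -0.004 and 0.004 m and angle between each of lid_1, cup's own z axis and vertical below 0.06 rad and contact force between lid_1 and cup above 0.1 N and linear speed of lid_1 below 0.02 m/s and height (world z) of cup below 0.005 m and distance of cup from where it was at the start of the episode below 0.03 m and z of lid_2 in the frame of dispenser above 0.0455 m and x of each of lid_2, lid_3, lid_4 in the frame of dispenser above -0.01 m and z of lid_3 in the frame of dispenser above 0.0375 m and z of lid_4 in the frame of dispenser above 0.0295 m); the robot touches nothing.
It fails at once if the lid is dropped: off the dispenser to below 25 mm, or onto the cup from more than about a centimetre (height (world z) of lid_1 below 0.025 m or (horizontal distance between lid_1 and cup below 0.05 m and contact force between the fingers and lid_1 below 0.05 N and linear speed of lid_1 above 0.5 m/s)).
It fails at once if the cup or the thread cone is tipped (more than 0.35 rad) (angle between any of cup, thread's own z axis and vertical above 0.35 rad).
It fails at once if the lid is pressed on the cup with more than 20 N (contact force between lid_1 and cup above 20 N).
It fails at once if a second lid is drawn out of the dispenser (more than 30 mm) (x of any of lid_2, lid_3, lid_4 in the frame of dispenser below -0.03 m).
It fails at once if the thread cone, the brush or a peg is pushed more than 30 mm (distance of any of thread, dye_brush, pegs_1, pegs_2 from where it was at the start of the episode above 0.03 m).
It also fails if it takes over 48 s, if anything falls off the work surface, if the arm or the gripper's body presses on something with over 40 N, if the wrist force passes 120 N, or if a joint passes its speed limit or range.

ROBOT

A 7-joint arm with a two-finger parallel gripper is mounted at the origin on a cart in front of the work surface, level with it; the furniture and walls round the work are solid. World frame = base frame: x ahead of the robot, y to its left, z up, the work surface at z = 0. Lengths are in m, angles in rad, forces in N, time in s.
With the tool pointing down it reaches from about 0.4 to 0.85 m from the base axis. Payload 4.5 kg.
Tool frame: the origin (TCP) lies midway between the tips of the shut fingers; the grasp point (between the pads) lies 19 mm behind it (ctrl.grip_depth is the z of the grasp point in the tool frame, in m); z points along the fingers, y is the line along which they close (so a half turn about z gives the same grasp; the last joint's range is limited). The gripper opens to 85 mm and grips with 20 to 120 N. Pads are 22 mm wide; open, the fingers measure 114 mm over their backs; the gripper's body (76 mm by 85 mm) begins 54 mm behind the grasp point. The pads swing forward as they close: fully open they stand 13 mm farther back than shut.
Start: joints at [1.306, 0.689, -0.195, 1.565, 0.157, 0.902, -0.215], TCP at [0.184, -0.597, 0.231] pointing down, gripper open.
Joint ranges: [-3.01, 3.01], [-0.46, 2.08], [-1.47, 1.51], [0.13, 2.56], [-1, 4.14], [0.04, 2.09], [-2.66, 2.66]. Speed limits (rad/s): [2.57, 2.57, 3.14, 3.14, 3.14, 3.14, 3.14].

INTERFACE

Orientations are given as a 3x3 rotation matrix whose columns are the frame's x, y, z axes.
In Python, from cell import ctrl, imaging, probe_bus gives the robot as it stands (ctrl), with the cameras (imaging) and the readings (probe_bus).
- The arm moves only by the shell command python3 nudge.py [OPENING] [FORCE], which reads ROWS from standard input. ROWS is one flat JSON list of numbers that holds 1 to 12 rows one after another, with no inner brackets; each row has 4 numbers: dx, dy, dz in m, then a turn about the tool's z in rad; each row shifts and turns the commanded pose from where the row before left it, along the tool's axes as they then stand; what a row does not reach is not made up. A row lasts 1/10 s, in which the tool goes at most 0.05 m and 0.15 rad, less where a joint would pass 70% of its speed; a pose out of reach is approached as far as the arm can. OPENING is the finger opening in m, set as the command begins (- or left out keeps the last). The fingers move at their own pace and stop on an object; FORCE is the grip in N (left out, the last holds). Time passes only in rows, so rows that do not move let the fingers close. It prints the time, the measured TCP pose, the force, the opening and the grip force at its end. Input that does not fit is refused with a message, and nothing moves.
- probe_bus.read_state(): the state, without advancing time (a new reading comes with each control period).
- imaging.get_image(name): name is "side" or "top" or "wrist"; returns the picture (480x640x3 uint8, red, green, blue); there is no depth.
- imaging.calibration(name): a dict with "fovy" (degrees; the focal length in pixels is half the picture's height over the tangent of half this angle, whatever the lens; pixels are square), "cx", "cy" (the principal point, pixels), "cam_to_world" (4x4, takes a point from camera to world coordinates); the wrist camera has in their place "mount" (4x4, takes a point from camera to tool coordinates, whose origin is the TCP and whose axes are the flange's). Camera axes: x right, y down, z forward; pixel columns grow to the right and rows downward; lengths in m; the calibration is good to about 2 mm. A picture is of the moment at which its call begins: read the wrist's pose just before it. calibration takes no time and is no camera call.
- ctrl.close_job(): hands the job in; it is judged then, once.
The state is a dict: "time": time; "joint_pos": joint angles; "joint_vel": joint speeds; "joint_efforts": joint torques, N m; "eef_pos": TCP position; "tool_rot": TCP orientation; "force": force on the tool from outside, world axes, zero at the start; "moment": the same for the moment, N m; "width": finger opening in m; "grip_force": force on a finger pad.
Only numpy, scipy, OpenCV 4.12 (cv2) and the standard library are available. Lean on these libraries where they do the work, as an engineer would, in place of code of your own. Each camera call takes 0.05 s, during which the arm holds its last target. There are 200 camera calls.

## Working session

There is one attempt and no reset: what is moved stays moved. The work goes in short steps, Python scripts to look and compute and a shell command to move; the robot and the scene stay as the last step left them, time stands still between calls to the robot, and variables do not carry over. Pictures are saved under pics/ and viewed, at most 10 in all, crops included, and the job is handed in when it is done.

```bash
ls; mkdir -p pics
python3 - <<'E'
from cell import ctrl, imaging, probe_bus
import cv2,numpy as np
for n in("top","side"):
    cv2.imwrite(f"pics/{n}0.png",imaging.get_image(n)[:,:,::-1]); c=imaging.calibration(n); print(n,c["fovy"],c["cx"],c["cy"],np.round(c["cam_to_world"],3).tolist())
print(imaging.calibration("wrist"));s=probe_bus.read_state();print(s["time"],s["tool_rot"],s["eef_pos"],s["width"],ctrl.grip_depth)
E
```

```text
cell.py
nudge.py
pics
top 49.50797139592684 315.916781328573 239.46451697831 [[0.015, -0.991, 0.133, 0.416], [-0.999, -0.018, -0.026, 0.04], [0.029, -0.133, -0.991, 1.085], [0.0, 0.0, 0.0, 1.0]]
side 46.61396519652752 321.62175325355247 244.6272945768566 [[-0.823, -0.223, 0.522, 0.045], [-0.568, 0.311, -0.762, 0.745], [0.008, -0.924, -0.383, 0.434], [0.0, 0.0, 0.0, 1.0]]
{'fovy': 64.37369918593386, 'cx': 311.51785738814624, 'cy': 242.20408614520096, 'mount': array([[ 2.49240100e-04, -9.50295282e-01, -3.11349989e-01,
         7.99019941e-02],
       [ 9.99999426e-01,  5.61168416e-04, -9.12271563e-04,
        -3.04703343e-04],
       [ 1.04164714e-03, -3.11349583e-01,  9.50294876e-01,
        -1.42267335e-01],
       [ 0.00000000e+00,  0.00000000e+00,  0.00000000e+00,
         1.00000000e+00]])}
0.1 [[ 9.55669431e-01  2.94441170e-01 -5.79869040e-04]
 [ 2.94441722e-01 -9.55668215e-01  1.52785211e-03]
 [-1.04299850e-04 -1.63085919e-03 -9.99998665e-01]] [ 0.18377808 -0.59676707  0.23056682] 0.08544063335846977 -0.0187
```

View pics/top0.png

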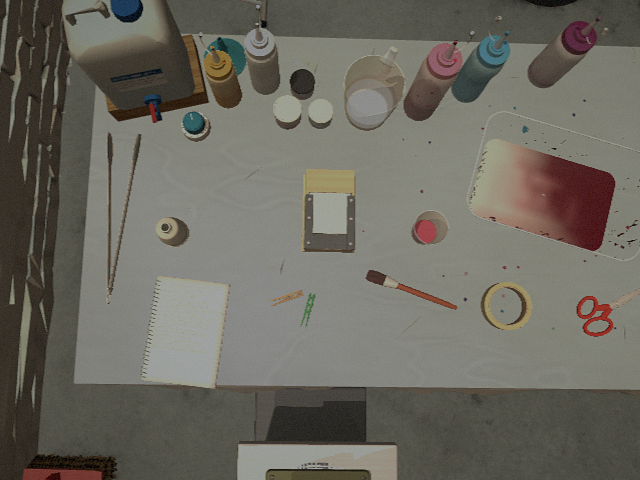

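View pics/side0.png

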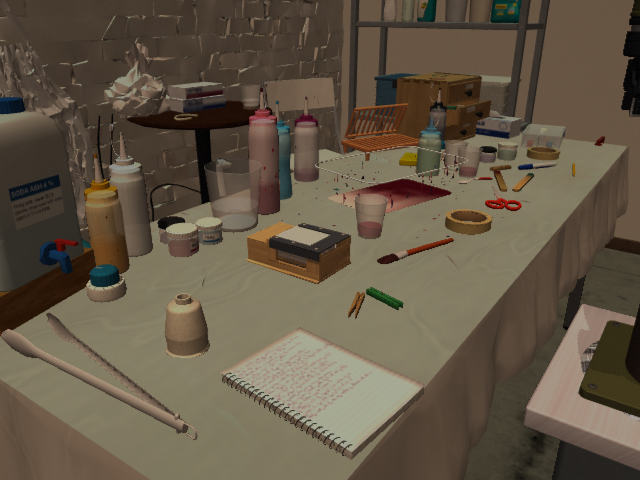

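The top view shows the dispenser at about (329,210), with the dark hood end towards the robot at row 251. The cup rim is near (431,227), the thread cone at (170,231), the pegs near (288,297) and (308,310), and the brush from (375,276) to (455,307). The side view shows the cup at about (370,215).

```bash
cat > h.py <<'E'
import numpy as np,cv2
from cell import ctrl, imaging, probe_bus
def cam(n,st=None):
    c=imaging.calibration(n)
    if "mount" in c:
        T=np.eye(4);T[:3,:3]=st["tool_rot"];T[:3,3]=st["eef_pos"];M=T@c["mount"]
    else: M=np.array(c["cam_to_world"])
    return 240/np.tan(np.radians(c["fovy"]/2)),c["cx"],c["cy"],M
def plane(n,uv,z,st=None):
    f,cx,cy,M=cam(n,st);uv=np.atleast_2d(np.asarray(uv,float))
    d=np.c_[(uv[:,0]-cx)/f,(uv[:,1]-cy)/f,np.ones(len(uv))]@M[:3,:3].T
    return M[:3,3]+d*((z-M[2,3])/d[:,2])[:,None]
def proj(n,p,st=None):
    f,cx,cy,M=cam(n,st);q=(np.atleast_2d(p)-M[:3,3])@M[:3,:3]
    return np.c_[q[:,0]/q[:,2]*f+cx,q[:,1]/q[:,2]*f+cy]
E
python3 - <<'E'
from h import *
im=cv2.imread("pics/top0.png");g=im.max(2)
def rect(m,box,z,nm):
    k=np.zeros_like(m);x0,y0,x1,y1=box;k[y0:y1,x0:x1]=m[y0:y1,x0:x1]
    c=max(cv2.findContours(k,0,2)[0],key=cv2.contourArea);w=plane("top",c[:,0,:],z)
    r=cv2.minAreaRect((w[:,:2]*1000).astype(np.float32));print(nm,r)
print(im[210,330],im[180,330],im[240,330],im[210,290],im[245,306])
w=((im.min(2)>150)*255).astype(np.uint8);rect(w,(295,180,365,240),.056,"white")
h=cv2.cvtColor(im,cv2.COLOR_BGR2HSV)
d=((g<95)*255).astype(np.uint8);rect(d,(290,160,370,260),.0595,"dark")
rect(((h[:,:,1]>90)*255).astype(np.uint8),(290,160,370,260),.0595,"wood")
a=cv2.resize(im[160:265,285:465],None,fx=4,fy=4,interpolation=2)
b=cv2.resize(cv2.imread("pics/side0.png")[180:285,240:420],None,fx=4,fy=4,interpolation=2)
cv2.imwrite("pics/z.png",cv2.resize(np.vstack([a,b]),None,fx=.7,fy=.7,interpolation=3))
E
```

```text
[150 162 159] [105 144 159] [72 79 84] [130 137 136] [77 85 90]
white ((608.6874389648438, -11.385635375976562), (81.73062133789062, 68.55924987792969), 1.2128108739852905)
dark ((587.7250366210938, -13.916984558105469), (99.75746154785156, 115.77500915527344), 89.6969985961914)
wood ((654.2708740234375, -14.45071029663086), (97.08618927001953, 17.13104248046875), 89.8802261352539)
```

View pics/z.png

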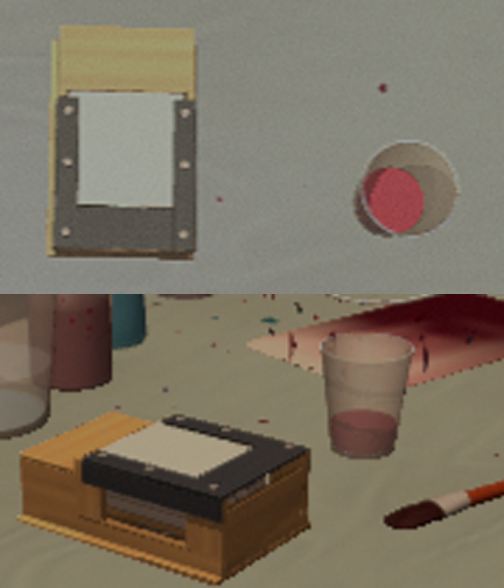

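```bash
python3 - <<'E'
from h import *
print(plane("top",[[431,227.1]],.081), plane("top",[[303.5,251],[355.5,251],[355.5,170],[305,170]],.0595))
E
echo '[0, 0, 0, 0.15, 0, 0, 0, 0.149, 0.03, -0.035, 0, 0, 0.03, -0.035, 0, 0, 0.03, -0.035, 0, 0, 0.03, -0.035, 0, 0, 0.03, -0.035, 0, 0, 0.03, -0.035, 0, 0, 0.03, -0.035, 0, 0, 0.03, -0.035, 0, 0]' | python3 nudge.py 0.0 20
echo '[0.03, -0.035, 0, 0, 0.03, -0.035, 0, 0, 0.03, -0.035, 0, 0, 0.03, -0.035, 0, 0, 0.03, -0.035, 0, 0, 0.03, -0.035, 0, 0, 0.02, -0.03, 0, 0, 0, 0, 0, 0, 0, 0, 0, 0]' | python3 nudge.py
```

```text
[[ 0.57969419 -0.21292508  0.081     ]] [[ 0.53032961  0.03679584  0.0595    ]
 [ 0.53217955 -0.06653247  0.0595    ]
 [ 0.69761332 -0.06576978  0.0595    ]
 [ 0.69530819  0.03671106  0.0595    ]]
time: 1.1
eef_pos: [0.4248, -0.3157, 0.2311]
tool_rot: [[1.0, -0.0, -0.0], [-0.0, -1.0, 0.0], [-0.0, -0.0, -1.0]]
force: [1.1, -0.4, -0.5]
width: 0.0002
grip_force: 0.0
time: 2.0
eef_pos: [0.6239, -0.0765, 0.2306]
tool_rot: [[1.0, 0.002, -0.001], [0.002, -1.0, -0.0], [-0.001, 0.0, -1.0]]
force: [-1.5, -0.6, 0.3]
width: 0.0001
grip_force: 0.0
```

Run:
```python
from h import *
import pickle
s=probe_bus.read_state();im=imaging.get_image("wrist")[:,:,::-1].copy();cv2.imwrite("pics/w1.png",im);pickle.dump(s,open("w1.pkl","wb"));print(s["eef_pos"])
```

```text
[ 0.62387628 -0.07646263  0.23059599]
```

View pics/w1.png

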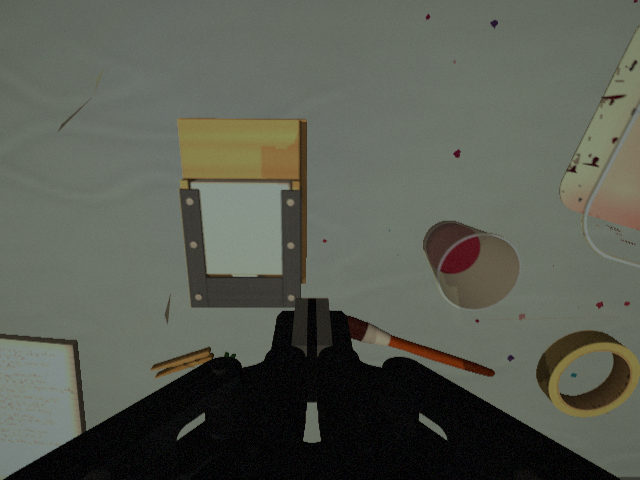

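The wrist view shows the lid's white area from (191,181) to (284,275), the hood's front corners near (189,307) and (299,307), and the cup rim around (480,270).

Run:
```python
from h import *
import pickle
s=pickle.load(open("w1.pkl","rb"));im=cv2.imread("pics/w1.png")
def rect(m,box,z,nm):
    k=np.zeros(m.shape,np.uint8);x0,y0,x1,y1=box;k[y0:y1,x0:x1]=m[y0:y1,x0:x1]*255
    c=max(cv2.findContours(k,0,2)[0],key=cv2.contourArea);w=plane("wrist",c[:,0,:],z,s)
    r=cv2.minAreaRect((w[:,:2]*1000).astype(np.float32));print(nm,r,np.round(cv2.boxPoints(r)).tolist(),cv2.boundingRect(c))
print(im[230,240],im[292,240],im[150,220],im[300,150])
rect(im.min(2)>140,(170,170,310,290),.056,"white")
rect((im.max(2)<105),(170,170,306,309),.0595,"dark")
hs=cv2.cvtColor(im,cv2.COLOR_BGR2HSV)
rect((hs[:,:,1]>110)&(im.max(2)>100),(170,110,309,181),.0495,"rest")
a=cv2.resize(im[210:320,420:530],None,fx=5,fy=5,interpolation=2);b=cv2.resize(cv2.imread("pics/side0.png")[185:245,345:400],None,fx=4,fy=4,interpolation=2)
e=cv2.Canny(im,30,80)[210:320,420:530]
e=cv2.resize(e,None,fx=2,fy=2,interpolation=0);o=np.zeros((550,790,3),np.uint8);o[:,:550]=a;o[:240,550:770]=b;o[250:470,560:780]=e[:,:,None];cv2.imwrite("pics/cup.png",o)
```

```text
[134 145 132] [48 55 54] [ 71 126 136] [105 117 108]Traceback (most recent call last):
  File "<stdin>", line 9, in <module>
  File "<stdin>", line 6, in rect
ValueError: max() iterable argument is empty
```

Run:
```python
from h import *
import pickle
s=pickle.load(open("w1.pkl","rb"));im=cv2.imread("pics/w1.png")
def rect(m,box,z,nm):
    k=np.zeros(m.shape,np.uint8);x0,y0,x1,y1=box;k[y0:y1,x0:x1]=m[y0:y1,x0:x1]*255
    c=max(cv2.findContours(k,0,2)[0],key=cv2.contourArea);w=plane("wrist",c[:,0,:],z,s)
    r=cv2.minAreaRect((w[:,:2]*1000).astype(np.float32));print(nm,r,np.round(cv2.boxPoints(r)).tolist(),cv2.boundingRect(c))
rect(im.min(2)>110,(188,178,295,290),.056,"white")
rect((im.max(2)<85),(170,185,304,309),.0595,"dark")
hs=cv2.cvtColor(im,cv2.COLOR_BGR2HSV)
rect((hs[:,:,1]>80)&(im.max(2)>100),(170,110,309,181),.0495,"rest")
a=cv2.resize(im[210:320,420:530],None,fx=5,fy=5,interpolation=2);b=cv2.resize(cv2.imread("pics/side0.png")[185:245,345:400],None,fx=4,fy=4,interpolation=2)
e=cv2.Canny(im,30,80)[210:320,420:530]
e=cv2.resize(e,None,fx=2,fy=2,interpolation=0);o=np.zeros((550,790,3),np.uint8);o[:,:550]=a;o[:240,550:770]=b;o[250:470,560:780]=e[:,:,None];cv2.imwrite("pics/cup.png",o)
```

```text
white ((609.2621459960938, -15.796516418457031), (83.94263458251953, 81.0058364868164), 0.13857556879520416) [[567.0, 25.0], [567.0, -56.0], [651.0, -56.0], [651.0, 25.0]] (191, 183, 98, 94)
dark ((593.915283203125, -17.186561584472656), (102.72732543945312, 113.23822784423828), 89.72911071777344) [[537.0, -68.0], [650.0, -69.0], [651.0, 34.0], [538.0, 34.0]] (180, 185, 124, 124)
rest ((678.5230712890625, -18.889759063720703), (48.260093688964844, 104.8406982421875), 0.12985444068908691) [[654.0, 33.0], [655.0, -71.0], [703.0, -71.0], [703.0, 34.0]] (177, 118, 130, 61)
```

View pics/cup.png

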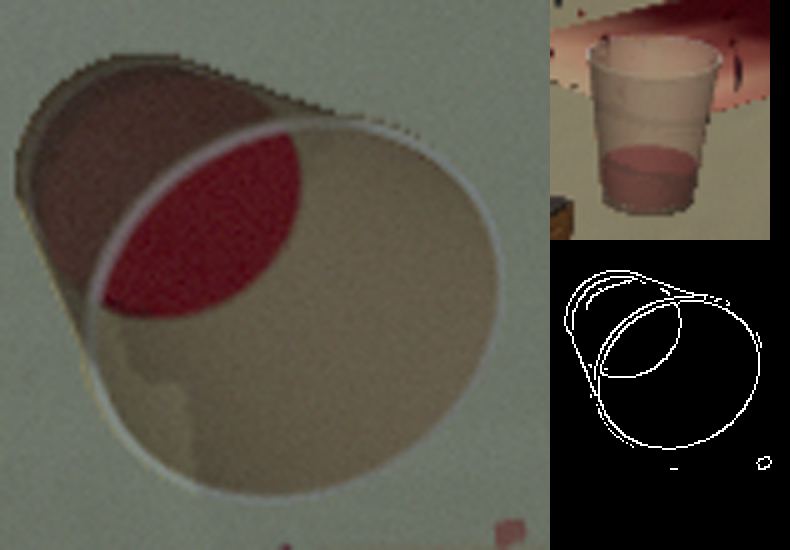

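```bash
python3 - <<'E'
from h import *
import pickle
s=pickle.load(open("w1.pkl","rb"))
p=np.array([(84,340),(100,285),(230,143),(320,118),(420,148),(485,215),(503,290),(480,380),(415,450),(340,490),(270,503),(200,487),(130,425)])/5+[420,210]
w=plane("wrist",p,.081,s)[:,:2]
x=np.linalg.lstsq(np.c_[2*w,np.ones(len(w))],(w**2).sum(1),rcond=None)[0];print(x[:2],np.sqrt(x[2]+x[0]**2+x[1]**2))
E
echo '[0.028, -0.03, 0, 0, 0.028, -0.0305, 0, 0, 0, 0, 0.04, 0, 0, 0, 0.04, 0, 0, 0, 0.04, 0, 0, 0, 0.03, 0, 0, 0, 0.0135, 0, 0, 0, 0.0135, 0, 0, 0, 0, 0, 0, 0, 0, 0]' | python3 nudge.py
```

```text
[ 0.58088462 -0.21488596] 0.03380979741900579
time: 3.05
eef_pos: [0.681, -0.0174, 0.0555]
tool_rot: [[1.0, -0.001, 0.002], [-0.001, -1.0, -0.0], [0.002, 0.0, -1.0]]
force: [0.4, -0.0, -0.0]
width: 0.0005
grip_force: 0.0
```

```bash
echo '[0, 0, 0.0035, 0, 0, 0, 0, 0, -0.01, 0, 0, 0, -0.005, 0, 0, 0, -0.005, 0, 0, 0, -0.005, 0, 0, 0, 0, 0, 0, 0]' | python3 nudge.py
```

```text
time: 3.75
eef_pos: [0.6608, -0.0168, 0.0519]
tool_rot: [[1.0, -0.0, 0.013], [-0.0, -1.0, 0.0], [0.013, -0.0, -1.0]]
force: [9.6, 0.0, -6.7]
width: 0.0
grip_force: 4.7
```

```bash
echo '[-0.006, 0, 0, 0, -0.006, 0, 0, 0, -0.006, 0, 0, 0, -0.006, 0, 0, 0, 0, 0, 0, 0]' | python3 nudge.py
```

```text
time: 4.25
eef_pos: [0.6363, -0.0167, 0.0519]
tool_rot: [[1.0, -0.0, 0.011], [-0.0, -1.0, 0.0], [0.011, -0.0, -1.0]]
force: [8.1, 0.5, -5.9]
width: 0.0
grip_force: 3.9
```

```bash
echo '[-0.006, 0, 0, 0, -0.006, 0, 0, 0, -0.006, 0, 0, 0, -0.005, 0, 0, 0, 0, 0, 0, 0, 0, 0, 0, 0]' | python3 nudge.py
python3 - <<'E'
from h import *
im=imaging.get_image("side")[:,:,::-1];im2=imaging.get_image("top")[:,:,::-1]
cv2.imwrite("pics/p1.png",np.vstack([cv2.resize(im[200:300,230:380],None,fx=3,fy=3,interpolation=2),cv2.resize(im2[170:270,255:405],None,fx=3,fy=3,interpolation=2)]))
E
```

```text
time: 4.85
eef_pos: [0.6135, -0.0166, 0.0519]
tool_rot: [[1.0, -0.0, 0.011], [-0.0, -1.0, 0.001], [0.011, -0.001, -1.0]]
force: [7.6, 0.4, -4.2]
width: 0.0001
grip_force: 3.9
```

View pics/p1.png

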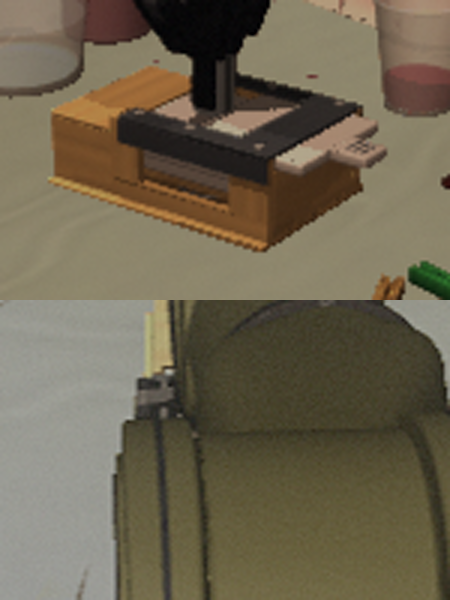

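The lid is about 47 mm out and level. Its tab is free in front, and the others have stayed inside. I'll back off, lift and look at the tab.

```bash
echo '[0.015, 0, 0, 0, 0.005, 0, -0.02, 0, 0, 0, -0.04, 0, 0, 0, -0.04, 0, -0.04, 0, -0.03, 0, -0.05, 0, 0, 0, -0.04, 0, 0, 0, 0, 0, 0, 0, 0, 0, 0, 0]' | python3 nudge.py 0.06 20
python3 - <<'E'
from h import *
import pickle
s=probe_bus.read_state();im=imaging.get_image("wrist")[:,:,::-1].copy();cv2.imwrite("pics/w2.png",im);pickle.dump(s,open("w2.pkl","wb"));print(s["eef_pos"])
E
```

```text
time: 5.85
eef_pos: [0.4978, -0.0169, 0.1814]
tool_rot: [[1.0, -0.0, 0.001], [-0.0, -1.0, -0.0], [0.001, 0.0, -1.0]]
force: [1.0, -0.4, 0.8]
width: 0.0604
grip_force: 0.0
[ 0.49780214 -0.01690449  0.18143901]
```

View pics/w2.png

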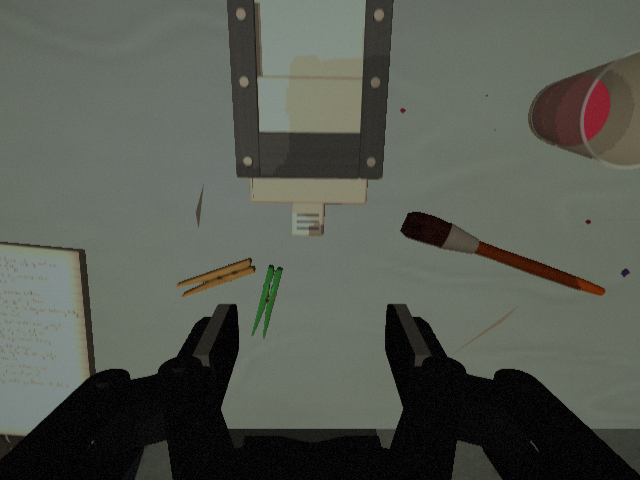

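Run:
```python
from h import *
import pickle
s=pickle.load(open("w2.pkl","rb"))
print(plane("wrist",[[292,220],[324,220],[308,235],[308,203],[310,77],[250,192],[367,192]],.056,s).round(4)); print(plane("wrist",[[236,177],[384,177]],.0595,s).round(4))
```

```text
[[ 0.5068 -0.0022  0.056 ]
 [ 0.5069 -0.0254  0.056 ]
 [ 0.4955 -0.0138  0.056 ]
 [ 0.5194 -0.0139  0.056 ]
 [ 0.6024 -0.0154  0.056 ]
 [ 0.5273  0.0272  0.056 ]
 [ 0.5273 -0.0557  0.056 ]]
[[ 0.5384  0.0358  0.0595]
 [ 0.5384 -0.0664  0.0595]]
```

```bash
echo '[0.0075, -0.003, 0, 0, 0, 0, 0.04, 0, 0, 0, 0.04, 0, 0, 0, 0.03, 0, 0, 0, 0.02, 0, 0, 0, 0.018, 0, 0, 0, 0, 0, 0, 0, 0, 0]' | python3 nudge.py 0.046 20
```

```text
time: 6.7
eef_pos: [0.507, -0.0137, 0.0325]
tool_rot: [[1.0, 0.0, 0.001], [0.0, -1.0, 0.0], [0.001, -0.0, -1.0]]
force: [1.2, 0.1, 0.8]
width: 0.0459
grip_force: 0.0
```

```bash
echo '[-0.0015, 0, 0, 0, 0, 0, 0, 0, 0, 0, 0, 0, 0, 0, 0, 0, 0, 0, 0, 0, 0, 0, 0, 0]' | python3 nudge.py 0.015 50
```

```text
time: 7.3
eef_pos: [0.5049, -0.0139, 0.0332]
tool_rot: [[1.0, -0.0, 0.002], [-0.0, -1.0, -0.0], [0.002, 0.0, -1.0]]
force: [0.7, 0.4, 3.2]
width: 0.023
grip_force: 48.9
```

```bash
echo '[-0.008, 0, 0, 0, -0.01, 0, 0, 0, -0.01, 0, 0, 0, -0.01, 0, 0, 0, -0.01, 0, 0, 0, -0.01, 0, 0, 0, -0.01, 0, 0, 0, -0.01, 0, 0, 0, -0.005, 0, 0, 0, 0, 0, 0, 0, 0, 0, 0, 0]' | python3 nudge.py
```

```text
time: 8.4
eef_pos: [0.4266, -0.0144, 0.0395]
tool_rot: [[1.0, -0.0, -0.019], [-0.0, -1.0, -0.0], [-0.019, 0.0, -1.0]]
force: [0.2, 0.3, -1.1]
width: 0.0228
grip_force: 48.9
```

Run:
```python
from h import *
import pickle
s=probe_bus.read_state();im=imaging.get_image("wrist")[:,:,::-1];b=imaging.get_image("side")[:,:,::-1]
cv2.imwrite("pics/w3.png",np.hstack([cv2.resize(im,(400,300)),cv2.resize(b[200:320,230:390],(400,300),interpolation=2)]))
```

```text
(no output)
```

View pics/w3.png

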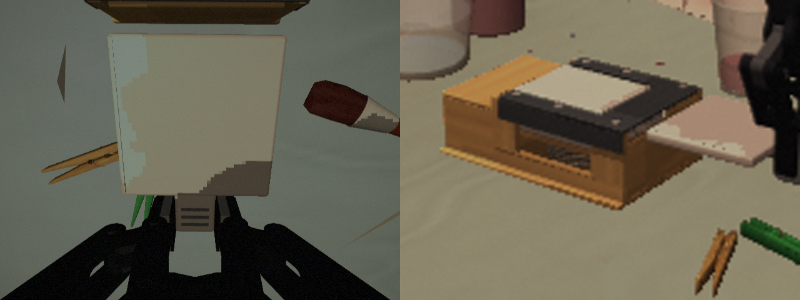

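The lid is fully out and held flat by its tab, and the dispenser top shows the next lid in place.

```bash
echo '[0, 0.02, 0, 0, 0, 0.04, 0, 0, 0, 0.04, -0.01, 0, 0, 0.04, -0.03, 0, 0, 0.04, -0.03, 0, 0, 0.02, -0.02, 0, 0, 0, 0, 0, 0, 0, 0, 0, 0, 0, 0, 0]' | python3 nudge.py
python3 - <<'E'
from h import *
import pickle
s=probe_bus.read_state();im=imaging.get_image("wrist")[:,:,::-1].copy();cv2.imwrite("pics/w4.png",im);pickle.dump(s,open("w4.pkl","wb"));print(s["eef_pos"],s["tool_rot"])
E
```

```text
time: 9.4
eef_pos: [0.4294, -0.2123, 0.1288]
tool_rot: [[1.0, 0.002, -0.017], [0.002, -1.0, 0.002], [-0.017, -0.002, -1.0]]
force: [0.5, -0.5, -1.1]
width: 0.0226
grip_force: 49.1
[ 0.42937873 -0.21233994  0.12880096] [[ 0.99985589  0.0023175  -0.01681737]
 [ 0.0023542  -0.99999489  0.00216278]
 [-0.01681227 -0.00220206 -0.99985624]]
```

View pics/w4.png

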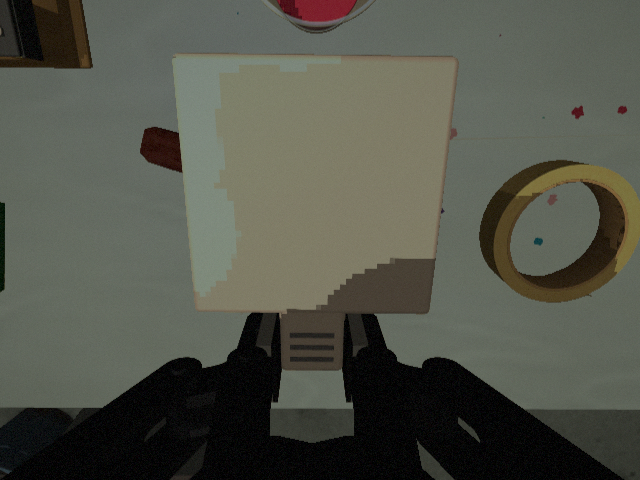

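The wrist view shows the lid's top face with corners near (174,56), (457,57), (431,313) and (196,310), and the cup rim just ahead at the top of the picture.

```bash
cat > lid.py <<'E'
from h import *
def lidpose(f,s):
    im=cv2.imread(f)
    fo,cx,cy,M=cam("wrist",s);K=np.array([[fo,0,cx],[0,fo,cy],[0,0,1.]])
    g=cv2.cvtColor(im,cv2.COLOR_BGR2GRAY)
    c=np.array([[174,56],[457,57],[431,313],[196,311]],np.float32).reshape(-1,1,2)
    c=cv2.cornerSubPix(g,c,(6,6),(-1,-1),(3,50,.01))
    o=np.array([[.042,.042,.008],[.042,-.042,.008],[-.042,-.042,.008],[-.042,.042,.008]])
    ok,r,t=cv2.solvePnP(o,c,K,None,flags=cv2.SOLVEPNP_ITERATIVE)
    R=M[:3,:3]@cv2.Rodrigues(r)[0];p=M[:3,:3]@t[:,0]+M[:3,3]
    return p,R,c[:,0]
E
python3 - <<'E'
from lid import *
import pickle
s=pickle.load(open("w4.pkl","rb"));p,R,c=lidpose("pics/w4.png",s)
print(c,p.round(4),R.round(4),(p-s["eef_pos"]).round(4)); s=probe_bus.read_state();print(s["eef_pos"],s["tool_rot"][2])
E
```

```text
[[173.76237  56.1813 ]
 [454.08954  56.83387]
 [427.6794  312.53455]
 [196.80556 309.2145 ]] [ 0.4844 -0.2122  0.1374] [[ 0.9991  0.0017  0.0414]
 [-0.0025  0.9998  0.0176]
 [-0.0414 -0.0177  0.999 ]] [0.055  0.0001 0.0086]
[ 0.4295007  -0.21216798  0.12872329] [-0.01696216 -0.00214074 -0.99985384]
```

```bash
echo '[0.02, 0.001, 0, 0, 0.03, 0.001, 0, 0, 0.03, 0, 0, 0, 0.0155, 0, 0, 0, 0, 0, 0, 0, 0, 0, 0, 0]' | python3 nudge.py; echo '[0, 0, 0.02, 0, 0, 0, 0.01, 0, 0, 0, 0, 0, 0, 0, 0, 0, 0, 0, 0, 0]' | python3 nudge.py
```

```text
time: 10.05
eef_pos: [0.5244, -0.2147, 0.1272]
tool_rot: [[1.0, 0.002, -0.018], [0.002, -1.0, 0.001], [-0.018, -0.001, -1.0]]
force: [0.4, -0.1, 0.3]
width: 0.0225
grip_force: 49.1
time: 10.55
eef_pos: [0.5253, -0.2163, 0.0988]
tool_rot: [[1.0, -0.0, -0.014], [-0.0, -1.0, 0.0], [-0.014, -0.0, -1.0]]
force: [0.8, 1.0, -0.4]
width: 0.0228
grip_force: 49.1
```

```bash
echo '[0, -0.002, 0.01, 0, 0, 0, 0.008, 0, 0, 0, 0.003, 0, 0, 0, 0, 0, 0, 0, 0, 0]' | python3 nudge.py;  echo '[0, 0, 0.002, 0, 0, 0, 0, 0, 0, 0, 0, 0]' | python3 nudge.py
```

```text
time: 11.05
eef_pos: [0.5248, -0.2142, 0.0771]
tool_rot: [[1.0, -0.0, -0.015], [-0.0, -1.0, 0.001], [-0.015, -0.0, -1.0]]
force: [-0.2, 0.3, -0.7]
width: 0.0226
grip_force: 49.1
time: 11.35
eef_pos: [0.5248, -0.2142, 0.0753]
tool_rot: [[1.0, -0.0, -0.014], [-0.0, -1.0, 0.0], [-0.014, -0.0, -1.0]]
force: [-0.1, 0.0, -0.4]
width: 0.0229
grip_force: 49.1
```

```bash
echo '[0, 0, 0.002, 0, 0, 0, 0, 0, 0, 0, 0, 0]' | python3 nudge.py
python3 - <<'E'
from h import *
b=imaging.get_image("side")[:,:,::-1];t=imaging.get_image("wrist")[:,:,::-1]
cv2.imwrite("pics/s5.png",np.hstack([cv2.resize(b[170:260,310:430],(400,300),interpolation=2),cv2.resize(t,(400,300))]))
E
```

```text
time: 11.65
eef_pos: [0.5247, -0.2142, 0.0732]
tool_rot: [[1.0, -0.0, -0.015], [-0.0, -1.0, 0.0], [-0.015, -0.0, -1.0]]
force: [0.3, -0.2, 0.1]
width: 0.0229
grip_force: 49.1
```

View pics/s5.png

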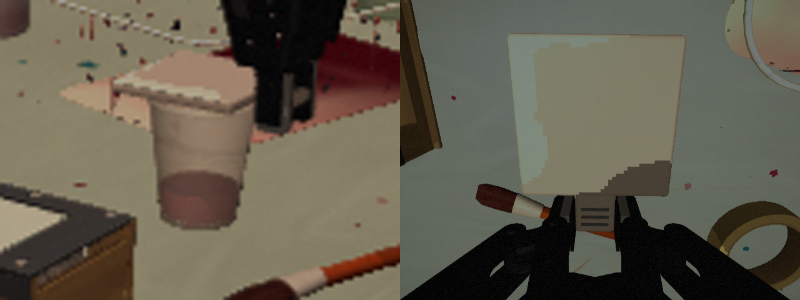

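The side view shows the lid centred just above the cup's rim, and the cup is upright. I'll lower it in small steps until it touches.

```bash
for i in 1; do echo '[0, 0, 0.0015, 0, 0, 0, 0, 0, 0, 0, 0, 0]' | python3 nudge.py|grep -E "eef|force:"; done; echo '[0, 0, 0.0015, 0, 0, 0, 0, 0, 0, 0, 0, 0]' | python3 nudge.py|grep -E "eef|force:"
```

```text
eef_pos: [0.5247, -0.2142, 0.0717]
force: [0.2, -0.3, -0.6]
grip_force: 49.1
eef_pos: [0.5247, -0.2142, 0.0702]
force: [0.0, 0.2, -1.3]
grip_force: 49.1
```

```bash
echo '[0, 0, 0.0015, 0, 0, 0, 0, 0, 0, 0, 0, 0]' | python3 nudge.py|grep -E "eef|^force:"; echo '[0, 0, 0.001, 0, 0, 0, 0, 0, 0, 0, 0, 0]' | python3 nudge.py|grep -E "eef|^force:"
```

```text
eef_pos: [0.5247, -0.2142, 0.0687]
force: [-0.0, -0.2, -0.7]
eef_pos: [0.5248, -0.2142, 0.0678]
force: [-0.6, 0.4, 0.1]
```

```bash
echo '[0, 0, 0.001, 0, 0, 0, 0, 0, 0, 0, 0, 0]' | python3 nudge.py|grep -E "eef|^force:"; echo '[0, 0, 0.001, 0, 0, 0, 0, 0, 0, 0, 0, 0]' | python3 nudge.py|grep -E "eef|^force:"
```

```text
eef_pos: [0.5249, -0.2142, 0.0669]
force: [0.3, -0.3, 0.7]
eef_pos: [0.5248, -0.2142, 0.0663]
force: [-1.5, -0.4, 4.1]
```

```bash
echo '[0, 0, 0, 0, 0, 0, 0, 0, 0, 0, 0, 0, 0, 0, 0, 0]' | python3 nudge.py 0.036 20
python3 - <<'E'
from h import *
import pickle
s=probe_bus.read_state();im=imaging.get_image("wrist")[:,:,::-1].copy();cv2.imwrite("pics/w6.png",im)
from lid import *
p,R,c=lidpose("pics/w6.png",s);print(c,p.round(4),R[2].round(3))
E
```

```text
time: 13.95
eef_pos: [0.5245, -0.2142, 0.0656]
tool_rot: [[1.0, -0.0, -0.015], [-0.0, -1.0, 0.001], [-0.015, -0.001, -1.0]]
force: [1.0, -0.1, 0.3]
width: 0.0358
grip_force: 0.0
[[169.81345   52.606693]
 [457.90994   54.615986]
 [429.04297  313.72543 ]
 [196.       311.      ]] [ 0.58   -0.2142  0.0766] [-0.02  -0.009  1.   ]
```

```bash
echo '[0, 0, -0.01, 0, 0, 0, -0.02, 0, 0, 0, -0.04, 0, -0.02, 0, -0.04, 0, -0.04, 0, -0.03, 0, 0, 0.04, 0, 0, 0, 0.05, 0, 0, 0, 0.05, 0, 0, 0, 0.05, 0, 0, 0, 0.05, 0, 0, 0, 0, 0, 0, 0, 0, 0, 0]' | python3 nudge.py
python3 - <<'E'
from h import *
a=imaging.get_image("top")[:,:,::-1];b=imaging.get_image("side")[:,:,::-1]
cv2.imwrite("pics/f_top.png",a)
k=np.zeros((480,640),np.uint8);k[195:270,390:480]=(a.min(2)[195:270,390:480]>145)*255
c=max(cv2.findContours(k,0,2)[0],key=cv2.contourArea);w=plane("top",c[:,0],.089)
print(cv2.minAreaRect((w[:,:2]*1000).astype(np.float32)))
# lid 2 visible patch compared with start; cup footprint change in side view
o=cv2.imread("pics/top0.png");print("dispenser diff",cv2.absdiff(o,a)[165:255,300:358].mean(), "pegs/brush",cv2.absdiff(o,a)[265:330,265:465].mean(),"thread",cv2.absdiff(o,a)[210:250,150:190].mean())
o=cv2.imread("pics/side0.png");print("cup low",cv2.absdiff(o,b)[215:240,350:390].mean(),"disp",cv2.absdiff(o,b)[220:275,248:350].mean())
E
```

```text
time: 15.2
eef_pos: [0.4658, -0.4554, 0.2066]
tool_rot: [[1.0, -0.003, -0.015], [-0.003, -1.0, 0.001], [-0.015, -0.001, -1.0]]
force: [0.8, 1.2, -0.1]
width: 0.0359
grip_force: 0.0
((567.580078125, -212.90609741210938), (78.73245239257812, 103.85821533203125), 89.43286895751953)
dispenser diff 2.4948275862068967 pegs/brush 2.002974358974359 thread 2.2685416666666667
cup low 2.897666666666667 disp 1.6181818181818182
```

The top view puts the lid within 1 mm of the rim centre measured at the start. Nothing else in the scene has changed.

```bash
python3 -c "
from cell import ctrl, imaging, probe_bus
print(ctrl.close_job())"
```

```text
the job is handed in; nothing more can be done
None
```

The job is handed in: the top lid lies on the cup, centred within about 1 mm of the rim, and the last images show the other lids, cone, brush and pegs unmoved; the hand-in returned no verdict.

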